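# Test a prism's sprung seat and bolt the pen

## Robot

A 6-joint arm with a two-finger parallel gripper is mounted at the origin on the work surface. World frame = base frame: x ahead of the robot, y to its left, z up, the work surface at z = 0. Lengths are in m, angles in rad, forces in N, time in s.
With the tool pointing down it reaches from about 0.225 to 0.875 m from the base axis. Payload 3.4 kg.
Tool frame: the origin (TCP) lies at the very end of the fingers, on their centre line; the grasp point (between the pads) lies 19 mm behind it; z points along the fingers, y is the line along which they close (so a half turn about z gives the same grasp; the last joint's range is limited). The gripper opens to 85 mm and grips with 20 to 120 N. Pads are 22 mm wide; open, the fingers measure 114 mm over their backs; the gripper's body (76 mm by 85 mm) begins 54 mm behind the grasp point. The pads swing forward as they close: fully open they stand 13 mm farther back than shut.
Start: joints at [1.027, 0.276, 1.505, -0, 1.361, -0.121], TCP at [0.236, 0.524, 0.231] pointing down, gripper open.
Joint ranges: [-2.89, 2.89], [-0.75, 2.08], [0.22, 2.7], [-1.18, 4.32], [0.11, 2.71], [-2.7, 2.7]. Speed limits (rad/s): [2.57, 2.57, 3.14, 3.14, 3.14, 3.14].

## Interface

Orientations are given as a unit quaternion [w, x, y, z].
In Python, from rig import manip, get_image, camera_info gives the robot as it stands. The module is installed in compiled form; this text tells all that it offers.
- The arm moves only by the shell command python3 -m crank 'ROWS' [FORCE]. ROWS is a JSON object of lists of equal length, an entry for each row: "translation": the shift along the tool's x, y, z in mm, a list of three; "roll": the turn about the tool's z in rad; "fingers": the opening, from 0 (shut) to 1 (fully open). A call has 1 to 8 rows; each row shifts and turns the commanded pose from where the row before left it, along the tool's axes as they then stand; what a row does not reach is not made up. A row lasts 1/10 s, in which the tool goes at most 50 mm and 8.59 degrees, less where a joint would pass 70% of its speed; a pose out of reach is approached as far as the arm can. A call is refused whole if a number of a shift passes 50 or a number of a turn 0.15, either way. A call with a gripper value outside its range is refused whole. The fingers move at their own pace and stop on an object; FORCE is the grip in N (left out, the last holds). Time passes only in rows, so rows that do not move let the fingers close. It gives the time, the measured TCP pose, the force, the opening and the grip force at its end, in the units of the state.
- manip.get_state(): the state, without advancing time (a new reading comes with each control period).
- get_image(name): name is "side" or "top" or "wrist"; returns the picture (400x640x3 uint8, blue, green, red); there is no depth.
- camera_info(name): a dict with "mtx" (3x3 intrinsics, pixels), "rvec" (rotation vector, rad) and "tvec" (3), from world to camera coordinates, as OpenCV has them. Camera axes: x right, y down, z forward; pixel columns grow to the right and rows downward; lengths in m; the calibration is good to about 2 mm. A picture is of the moment at which its call begins: read the wrist's pose just before it. camera_info takes no time and is no camera call; for the wrist camera it gives the pose at the moment of the call.
- manip.sign_off(): hands the job in; it is judged then, once.
The state is a dict: "clock": time; "qpos": joint angles; "qd": joint speeds; "effort": joint torques, N m; "position": TCP position; "ee_rot": TCP orientation; "contact_force": force on the tool from outside, world axes, zero at the start; "moment": the same for the moment, N m; "width": finger opening in m; "gripper_force": force on a finger pad.
Only numpy, scipy, OpenCV 4.12 (cv2) and the standard library are available. Lean on these libraries where they do the work, as an engineer would, in place of code of your own. Each camera call takes 0.05 s, during which the arm holds its last target. There are 200 camera calls.

## Task

In the felt-edged holding pen, find the prism with a three-cornered top and press lightly down on it with the fingertips until its sprung seat clearly gives (about 5 mm), then let it rise again. After that, push the gate's bolt fully home with the fingers so that the pen is locked, and withdraw. Lift nothing, do not touch the other two prisms, and leave the other things on the table where they are.

Things in the scene. Friction and masses are not known exactly. Their poses are not given: they have to be found in the camera images.
- pen: Low wooden holding pen, fixed to the table, 112 mm (x) by 320 mm (y), walls 33 mm high with felt on top; origin at the centre of its underside. The wooden gate is in the middle of its -x side (58 mm high, posts at y = +-90 mm), always shut. The bolt runs along the outside of the gate at x = -66 mm in the pen's frame, in low staples whose tops are 53 mm above the table
- seat_mid (a point): Centre of the top of the pen's middle seat at rest, 20 mm above the table. Three round sprung felt seats, 80 mm across, lie in a row along the pen's y axis at y = -100, 0 and +100 mm. A seat with its prism rests against an upper stop; an extra push of about 1.3 to 2 N starts it down, then 0.4 N per mm; it reaches the bottom at 8 mm
- prism_three: Clear glass prism, three-cornered (equal sides of 62 mm), standing upright, 60 mm tall with a flat top; loose, about 0.25 kg. Origin at the centre of its underside, z up (top face 60 mm above the origin). Stands on one of the pen's three sprung seats, any of them, turned at any angle. This is the one to press
- prism_four: Clear glass prism, square, 42 mm sides, standing upright, 60 mm tall with a flat top; loose, about 0.25 kg. Origin at the centre of its underside, z up (top face 60 mm above the origin). Stands on one of the pen's three sprung seats, any of them, turned at any angle. Must not be touched
- prism_six: Clear glass prism, six-sided, 47 mm across flats, standing upright, 60 mm tall with a flat top; loose, about 0.25 kg. Origin at the centre of its underside, z up (top face 60 mm above the origin). Stands on one of the pen's three sprung seats, any of them, turned at any angle. Must not be touched
- bolt (a joint): Travel of the gate's bolt in m: 0 fully drawn, 0.040 fully home against its stop in the far post. It grows as the bolt moves in the pen's -y direction. It stays where it is left; about 2 N moves it
- bolt_knob (a point): Point on the axis of the bolt's upright steel knob, 75 mm above the table; moves with the bolt. The knob is a 12 mm round stem on the bolt bar (top of bar 49 mm above the table) with an 18 mm ball on top, 74 to 92 mm above the table. In the pen's frame x = -66 mm; y = +30 mm when drawn, -10 mm when home. The way beside it is free for fingertips over 55 mm above the table
- cup: Cream-white porcelain cup, 76 mm across, 75 mm tall, loose, beside the pen; origin under its centre. Leave alone
- bottle: Amber cleaner bottle, 56 mm across, 150 mm tall, loose, beside the pen; origin under its centre. Leave alone
- dividers: Steel dividers lying flat, about 160 mm long, loose; origin midway along, x axis towards the hinge. Leave alone
- brush: Hand brush lying flat along its x axis, loose. Leave alone
- lens_ring: Brass lens ring lying flat, 72 mm across, 14 mm high, loose; origin under its centre. Leave alone
Mind the look-alikes: they are no part of the job. What is shaped like the prism_three but green or orange is not meant.

How it is judged:
By the outcome, as a careful person would: the job done as asked, in the order asked, and still so for the second after the job is handed in, with the robot touching nothing.
It also fails if it takes over 35 s, if anything falls off the work surface, if the arm or the gripper's body presses on something with over 40 N, if the wrist force passes 120 N, or if a joint passes its speed limit or range.

## Working session

There is one attempt and no reset: what is moved stays moved. The work goes in short steps, Python scripts to look and compute and a shell command to move; the robot and the scene stay as the last step left them, time stands still between calls to the robot, and variables do not carry over. Pictures are saved under pics/ and viewed, at most 10 in all, crops included, and the job is handed in when it is done.

```bash
mkdir -p pics
cat > h.py <<'E'
import numpy as np,cv2
from rig import manip,get_image,camera_info
def ray(ci,u,v):
    R=cv2.Rodrigues(np.array(ci["rvec"],float))[0];t=np.array(ci["tvec"],float).ravel()
    p=cv2.undistortPoints(np.array([[[u,v]]],float),np.array(ci["mtx"],float),None).ravel()
    return -R.T@t,R.T@np.array([p[0],p[1],1.])
def onz(ci,u,v,z):
    c,d=ray(ci,u,v);return c+d*(z-c[2])/d[2]
def tri(a,b):
    (c1,d1),(c2,d2)=a,b
    d1=d1/np.linalg.norm(d1);d2=d2/np.linalg.norm(d2)
    s=np.linalg.lstsq(np.c_[d1,-d2],c2-c1,rcond=None)[0]
    p,q=c1+s[0]*d1,c2+s[1]*d2
    return (p+q)/2,np.linalg.norm(p-q)
def proj(ci,P):
    return cv2.projectPoints(np.array(P,float).reshape(-1,3),np.array(ci["rvec"],float),np.array(ci["tvec"],float),np.array(ci["mtx"],float),None)[0].reshape(-1,2)
E
python3 - <<'E'
from h import *
for n in("top","side"):
    cv2.imwrite(f"pics/{n}0.png",get_image(n)); ci=camera_info(n); print(n,ci["mtx"],ray(ci,320,200))
s=manip.get_state();print(s["position"],s["ee_rot"],s["contact_force"],s["clock"])
E
```

```text
top [[457.02014189   0.         319.21769679]
 [  0.         457.02014189 201.03860955]
 [  0.           0.           1.        ]] (array([ 0.42153226, -0.0363214 ,  1.46148952]), array([ 0.04443657,  0.01143146, -0.99895085]))
side [[455.92454989   0.         317.76616038]
 [  0.         455.92454989 199.32982655]
 [  0.           0.           1.        ]] (array([-0.1130127 , -0.80058342,  1.0902135 ]), array([ 0.42745527,  0.55153067, -0.71632541]))
[0.23569842 0.52394509 0.23052672] [-2.73638837e-04  2.09825226e-01  9.77738559e-01 -7.81057374e-04] [ 0.36196095 -0.18746129  0.60409233] 0.1
```

View pics/top0.png

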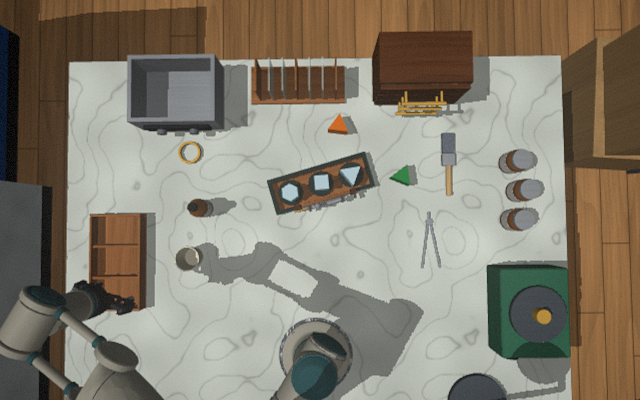

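View pics/side0.png

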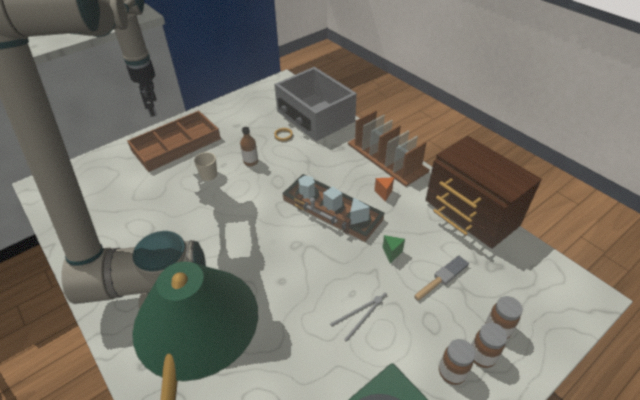

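Candidates for the three-cornered prism in the top view are the clear triangle (351,174), orange wedge (339,124), green wedge (403,176), clear square (321,183) and clear hexagon (290,191). I choose (351,174), at the pen's right (-y) end. The gate and bolt face the robot, at about (335,200). I'll check the choice in a close crop.

Run:
```python
from h import *
a=cv2.imread("pics/top0.png")[140:225,255:390]; b=cv2.imread("pics/side0.png")[165:245,270:395]
a=cv2.resize(a,(790,300*790//790+0),interpolation=3) if 0 else cv2.resize(a,None,fx=4,fy=3.5,interpolation=3)
a=cv2.resize(cv2.imread("pics/top0.png")[145:220,260:385],None,fx=4,fy=4,interpolation=3)
b=cv2.resize(cv2.imread("pics/side0.png")[168:243,270:395],None,fx=4,fy=4,interpolation=3)
cv2.imwrite("pics/crop.png",np.vstack([a,b]))
ci=camera_info("top");cs=camera_info("side")
for p in [(290,191),(321,183),(351,174)]:print(onz(ci,*p,.08).round(3))
im=cv2.imread("pics/top0.png");hsv=cv2.cvtColor(im,40)
m=((hsv[...,0]>80)&(hsv[...,0]<125)&(hsv[...,2]>130)&(hsv[...,1]>25)).astype(np.uint8);m[:150]=0;m[215:]=0;m[:,:270]=0;m[:,378:]=0
n,l,st,c=cv2.connectedComponentsWithStats(m);
for i in range(1,n):
  if st[i,4]>30:print(st[i],c[i])
```

```text
[0.511 0.07  0.08 ]
[ 0.535 -0.024  0.08 ]
[ 0.561 -0.115  0.08 ]
[340 166  20  19 203] [350.52216749 173.34482759]
[314 174  15  16 208] [321.02403846 181.74038462]
[282 184  16  17 215] [289.4        192.00930233]
```

View pics/crop.png

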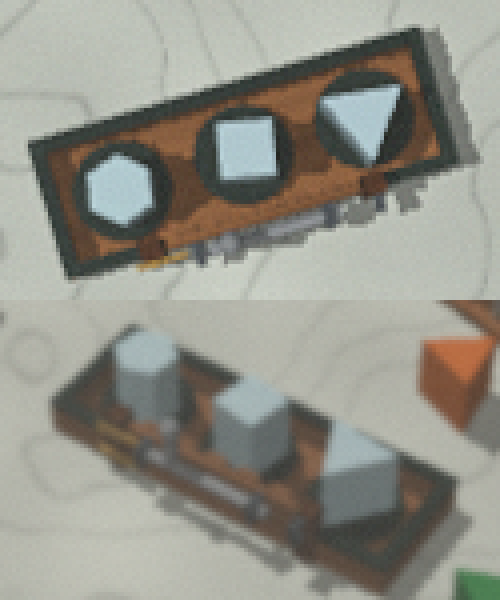

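The crop confirms it: the clear triangle is at top (350.5,173.3), the square at (321,182) and the hexagon at (289,192). The bolt lies on the robot side, and the knob appears near top (316,205) and side (312,200). I'll triangulate heights and start moving over at a safe height.

Run:
```python
from h import *
ci=camera_info("top");cs=camera_info("side")
for a,b in [((361,166),(369,207)),((340,169),(352.5,199)),((353,186),(350.5,215.5)),((321,182),(333,192)),((316,205),(312.5,200))]:
    p,e=tri(ray(ci,*a),ray(cs,*b));print(p.round(3),round(e,4))
```

```text
[ 0.584 -0.145  0.084] 0.0023
[ 0.575 -0.081  0.074] 0.0043
[ 0.526 -0.122  0.067] 0.0024
[ 0.538 -0.025  0.086] 0.0031
[ 0.469 -0.009  0.083] 0.0031
```

```bash
python3 -m crank '{"translation":[[-34,-28,0],[-34,-28,0],[-34,-28,0],[-34,-28,0],[-34,-28,0],[-34,-28,0],[-34,-28,0],[-34,-28,0]],"roll":[0,0,0,0,0,0,0,0],"fingers":[0,0,0,0,0,0,0,0]}' 20; python3 -m crank '{"translation":[[-34,-28,0],[-34,-28,0],[-34,-28,0],[-34,-28,0],[-34,-28,0],[-34,-28,0],[-34,-28,0],[0,0,0]],"roll":[0,0,0,0,0,0,0,0],"fingers":[0,0,0,0,0,0,0,0]}'
```

```text
clock: 0.9
position: [0.3923, 0.2068, 0.2311]
ee_rot: [-0.0, 0.21, 0.978, -0.0]
contact_force: [-0.1, 0.1, 0.0]
width: -0.0
gripper_force: 0.0
clock: 1.7
position: [0.5311, -0.0729, 0.2305]
ee_rot: [0.001, 0.212, 0.977, -0.001]
contact_force: [-0.7, 0.3, -0.3]
width: -0.0002
gripper_force: 0.0
```

```bash
python3 -m crank '{"translation":[[0,0,0],[0,0,0],[0,0,0],[0,0,0],[0,0,0],[0,0,0]],"roll":[-0.14,-0.14,-0.14,-0.14,-0.14,0],"fingers":[0,0,0,0,0,0]}'
python3 - <<'E'
from h import *
ci=camera_info("wrist");cv2.imwrite("pics/w1.png",get_image("wrist"));np.save("w1.npy",np.array([ci],dtype=object),allow_pickle=True)
print(ray(ci,320,200),ci["mtx"][0])
print(proj(ci,[[.561,-.115,.08],[.469,-.009,.083]]))
E
```

```text
clock: 2.3
position: [0.5281, -0.0671, 0.2309]
ee_rot: [-0.0, -0.138, 0.99, 0.0]
contact_force: [0.1, 0.3, -0.8]
width: 0.0005
gripper_force: 0.0
(array([ 0.44851209, -0.08955877,  0.37310786]), array([ 0.29798184,  0.09206153, -0.95020416])) [314.81334727   0.         318.17637964]
[[261.69224967 204.90797526]
 [396.28483531 144.47617688]]
```

View pics/w1.png

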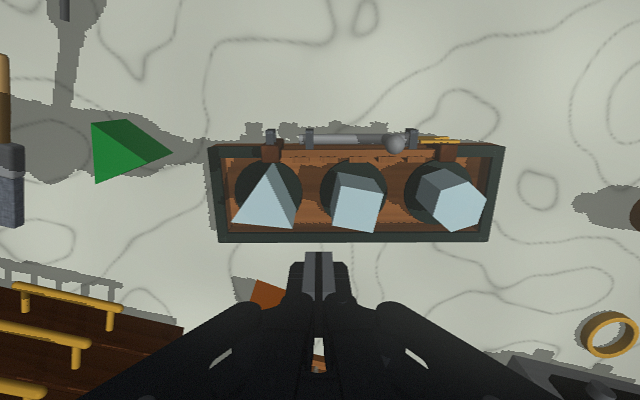

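The wrist view shows the triangle's top face at about (233,221),(294,230),(273,163), the knob ball at (396,143), and the square and hexagon to the right. Everything agrees with the top view.

Run:
```python
from h import *
ci=np.load("w1.npy",allow_pickle=True)[0];ct=camera_info("top")
im=cv2.imread("pics/w1.png");g=im.max(2);hsv=cv2.cvtColor(im,40)
for p in [(265,205),(287,205),(355,205),(455,205)]:print(im[p[1],p[0]])
r=im[205,265].astype(int)
m=(np.abs(im.astype(int)-r).max(2)<14).astype(np.uint8);m[:150]=0;m[240:]=0;m[:,:215]=0;m[:,495:]=0
m=cv2.morphologyEx(m,cv2.MORPH_OPEN,np.ones((3,3)))
n,l,st,c=cv2.connectedComponentsWithStats(m)
for i in range(1,n):
  if st[i,4]>200:
    cnt=cv2.findContours((l==i).astype(np.uint8),0,1)[0][0]
    if c[i][0]<310:
      t=cv2.minEnclosingTriangle(cnt)[1].reshape(3,2); P=np.array([onz(ci,*q,.08) for q in t]);print(t.round(),P.round(4),P.mean(0).round(4),[np.linalg.norm(P[k]-P[k-1]).round(4) for k in range(3)])
      # two-view height
      print("tri2",tri(ray(ci,*c[i]),ray(ct,350.5,173.3)))
    else: print(c[i],onz(ci,*c[i],.08).round(4))
print("ball",onz(ci,396,143.5,.083),tri(ray(ci,396,143.5),ray(ct,316,205)))
# pen outer top corners (felt z .033)
for q in [(208,146),(505,146),(490,241),(218,241)]:print(onz(ci,*q,.033).round(4))
s=manip.get_state();R=__import__("scipy.spatial.transform",fromlist=["Rotation"]).Rotation.from_quat(np.roll(s["ee_rot"],-1)).as_matrix();print(s["position"].round(4),R.round(3))
```

```text
[189 185 163]
[117 116 100]
[189 187 162]
[194 191 165]
[[265. 174.]
 [231. 221.]
 [291. 228.]] [[ 0.5299 -0.1192  0.08  ]
 [ 0.5865 -0.1407  0.08  ]
 [ 0.5768 -0.0807  0.08  ]] [ 0.5644 -0.1135  0.08  ] [np.float64(0.0607), np.float64(0.0606), np.float64(0.0607)]
tri2 (array([ 0.56299814, -0.11354963,  0.08177911]), np.float64(8.108864032195328e-05))
[458.9063409  206.55090169] [0.5095 0.0727 0.08  ]
[356.93398533 208.91870416] [ 0.5394 -0.0234  0.08  ]
ball [ 0.46823796 -0.00956126  0.083     ] (array([ 0.46827061, -0.00829594,  0.07853501]), np.float64(0.0005458946981173291))
[ 0.5293 -0.1891  0.033 ]
[0.4421 0.1179 0.033 ]
[0.5493 0.1522 0.033 ]
[ 0.6376 -0.1591  0.033 ]
[ 0.5282 -0.0672  0.231 ] [[-0.962 -0.271 -0.001]
 [-0.271  0.962  0.001]
 [ 0.001  0.001 -1.   ]]
```

```bash
python3 -m crank '{"translation":[[-8,-19,0],[-8,-18,0],[-7,-18,0],[0,0,40],[0,0,40],[0,0,30],[0,0,11],[0,0,0]],"roll":[0,0,0,0,0,0,0,0],"fingers":[0,0,0,0,0,0,0,0]}'; python3 -m crank '{"translation":[[0,0,0],[0,0,0],[0,0,0]],"roll":[0,0,0],"fingers":[0,0,0]}'
python3 - <<'E'
from h import *
cv2.imwrite("pics/w2.png",get_image("wrist"))
E
```

```text
clock: 3.15
position: [0.5648, -0.1139, 0.1088]
ee_rot: [-0.002, -0.138, 0.99, 0.001]
contact_force: [-0.2, 0.2, 0.6]
width: -0.0003
gripper_force: 0.0
clock: 3.45
position: [0.567, -0.1148, 0.112]
ee_rot: [0.002, -0.138, 0.99, -0.001]
contact_force: [-1.0, -0.5, -0.4]
width: 0.0001
gripper_force: 0.0
```

View pics/w2.png

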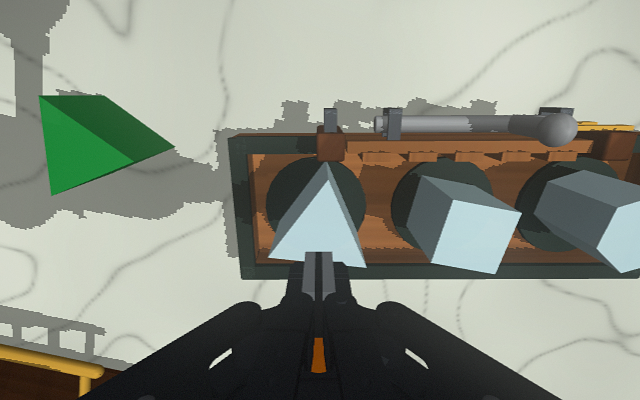

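The fingers sit centrally over the triangle's top face, and the tips at (318,255) clear the square. Next I descend and feel for contact.

```bash
python3 -m crank '{"translation":[[0,0,10],[0,0,10],[0,0,4],[0,0,0],[0,0,0]],"roll":[0,0,0,0,0],"fingers":[0,0,0,0,0]}'; python3 -m crank '{"translation":[[0,0,1],[0,0,1],[0,0,1],[0,0,1],[0,0,0],[0,0,0]],"roll":[0,0,0,0,0,0],"fingers":[0,0,0,0,0,0]}'
```

```text
clock: 4.0
position: [0.5658, -0.1145, 0.0859]
ee_rot: [-0.0, -0.138, 0.99, 0.0]
contact_force: [1.0, -0.4, -0.0]
width: -0.0
gripper_force: 0.0
clock: 4.6
position: [0.5659, -0.1145, 0.0823]
ee_rot: [0.0, -0.138, 0.99, 0.0]
contact_force: [0.3, 1.9, -0.7]
width: 0.0002
gripper_force: 0.0
```

```bash
python3 -m crank '{"translation":[[0,0,1],[0,0,1],[0,0,0],[0,0,0]],"roll":[0,0,0,0],"fingers":[0,0,0,0]}'
```

```text
clock: 5.0
position: [0.5659, -0.1145, 0.0802]
ee_rot: [-0.0, -0.138, 0.99, 0.0]
contact_force: [-0.2, 0.6, -0.7]
width: 0.0001
gripper_force: 0.0
```

```bash
python3 -m crank '{"translation":[[0,0,1],[0,0,1],[0,0,0],[0,0,0]],"roll":[0,0,0,0],"fingers":[0,0,0,0]}';python3 -m crank '{"translation":[[0,0,1],[0,0,0],[0,0,0]],"roll":[0,0,0],"fingers":[0,0,0]}'; python3 -m crank '{"translation":[[0,0,1],[0,0,0],[0,0,0]],"roll":[0,0,0],"fingers":[0,0,0]}'
```

```text
clock: 5.4
position: [0.566, -0.1145, 0.0784]
ee_rot: [0.0, -0.138, 0.99, -0.0]
contact_force: [0.2, 1.0, 1.6]
width: -0.0004
gripper_force: 1.0
clock: 5.7
position: [0.566, -0.1145, 0.0774]
ee_rot: [0.0, -0.138, 0.99, -0.0]
contact_force: [0.1, 0.8, 3.0]
width: -0.0001
gripper_force: 1.2
clock: 6.0
position: [0.566, -0.1145, 0.0763]
ee_rot: [0.0, -0.138, 0.99, 0.0]
contact_force: [0.5, -0.3, 3.3]
width: 0.0001
gripper_force: 1.4
```

```bash
python3 -m crank '{"translation":[[0,0,1],[0,0,1],[0,0,0],[0,0,0],[0,0,0]],"roll":[0,0,0,0,0],"fingers":[0,0,0,0,0]}'
python3 - <<'E'
from h import *
f=[]
for i in range(8):
    cv2.imwrite("pics/w3.png",get_image("wrist"));s=manip.get_state();f.append(np.r_[s["contact_force"],s["position"][2]*1e3])
print(np.mean(f,0),np.std(f,0))
E
```

```text
clock: 6.5
position: [0.566, -0.1145, 0.0744]
ee_rot: [0.0, -0.138, 0.99, -0.0]
contact_force: [0.2, 0.1, 3.6]
width: 0.0001
gripper_force: 1.8
[ 2.42305912e-02 -5.54771589e-02  3.87249237e+00  7.43522329e+01] [0.53625934 0.32434001 0.41588194 0.02052229]
```

The seat has given about 5.5 mm at 3.9 N. I'll let it rise slowly, lift clear, then move beside the knob.

```bash
python3 -m crank '{"translation":[[0,0,-2],[0,0,-2],[0,0,-2],[0,0,-4],[0,0,-15],[0,0,-20],[0,0,-15],[0,0,0]],"roll":[0,0,0,0,0,0,0,0],"fingers":[0,0,0,0,0,0,0,0]}'; python3 -m crank '{"translation":[[33,0,0],[33,0,0],[0,40,0],[0,40,0],[0,40,0],[0,43,0],[0,0,0],[0,0,0]],"roll":[0,0,0,0,0,0,0,0],"fingers":[0,0,0,0,0,0,0,0]}'
python3 - <<'E'
from h import *
cv2.imwrite("pics/w4.png",get_image("wrist"));ci=camera_info("wrist");s=manip.get_state();print(s["position"],proj(ci,[s["position"],[.468,-.009,.083]]),onz(ci,0,0,.08))
E
```

```text
clock: 7.7
position: [0.5671, -0.1149, 0.1362]
ee_rot: [0.002, -0.138, 0.99, -0.001]
contact_force: [0.0, -0.1, 0.5]
width: 0.0001
gripper_force: 0.0
clock: 8.5
position: [0.457, 0.0249, 0.1337]
ee_rot: [-0.001, -0.139, 0.99, -0.0]
contact_force: [-0.1, 0.4, 0.2]
width: 0.0003
gripper_force: 0.0
[0.45763675 0.024117   0.13383723] [[317.54515209 266.83325073]
 [265.58662065 228.83587627]] [ 0.37785611 -0.17660967  0.08      ]
```

View pics/w4.png

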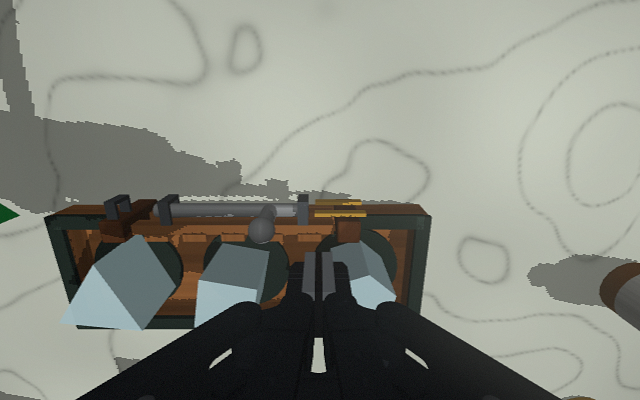

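The ball is at (262,230), within 4 px (2 mm) of prediction, and the way beside it is free. I'll descend and push towards -y.

```bash
python3 -m crank '{"translation":[[0,0,30],[0,0,25],[0,0,10],[0,0,6],[0,0,0],[0,0,0],[0,0,0]],"roll":[0,0,0,0,0,0,0],"fingers":[0,0,0,0,0,0,0]}'; python3 -m crank '{"translation":[[0,-3,0],[0,-3,0],[0,-3,0],[0,-3,0],[0,0,0],[0,0,0]],"roll":[0,0,0,0,0,0],"fingers":[0,0,0,0,0,0]}';python3 -m crank '{"translation":[[0,-3,0],[0,-3,0],[0,-3,0],[0,-3,0],[0,0,0],[0,0,0]],"roll":[0,0,0,0,0,0],"fingers":[0,0,0,0,0,0]}'
```

```text
clock: 9.25
position: [0.4587, 0.024, 0.0642]
ee_rot: [0.001, -0.138, 0.99, -0.0]
contact_force: [0.0, -0.4, 1.1]
width: -0.0
gripper_force: 0.0
clock: 9.85
position: [0.4611, 0.0126, 0.0633]
ee_rot: [-0.0, -0.138, 0.99, 0.0]
contact_force: [-0.7, 0.3, 0.1]
width: -0.0001
gripper_force: 0.0
clock: 10.45
position: [0.4643, 0.0009, 0.0632]
ee_rot: [-0.0, -0.138, 0.99, -0.0]
contact_force: [0.0, 0.6, -1.1]
width: -0.0001
gripper_force: 0.3
```

```bash
python3 -m crank '{"translation":[[0,-4,0],[0,-4,0],[0,-4,0],[0,-4,0],[0,-4,0],[0,-4,0],[0,0,0]],"roll":[0,0,0,0,0,0,0],"fingers":[0,0,0,0,0,0,0]}'; python3 -m crank '{"translation":[[0,-3,0],[0,-3,0],[0,-3,0],[0,-2,0],[0,0,0],[0,0,0]],"roll":[0,0,0,0,0,0],"fingers":[0,0,0,0,0,0]}'
python3 - <<'E'
from h import *
cv2.imwrite("pics/w5.png",get_image("wrist"));ci=camera_info("wrist");print(proj(ci,[[.4788,-.0475,.083]]))
E
```

```text
clock: 11.15
position: [0.4712, -0.0227, 0.0633]
ee_rot: [0.0, -0.138, 0.99, -0.0]
contact_force: [0.3, 0.4, -0.5]
width: -0.0002
gripper_force: 0.2
clock: 11.75
position: [0.4725, -0.0281, 0.0632]
ee_rot: [-0.001, -0.136, 0.991, 0.004]
contact_force: [-2.0, 16.9, 3.0]
width: -0.0001
gripper_force: 8.1
[[273.00462518 291.01155941]]
```

View pics/w5.png

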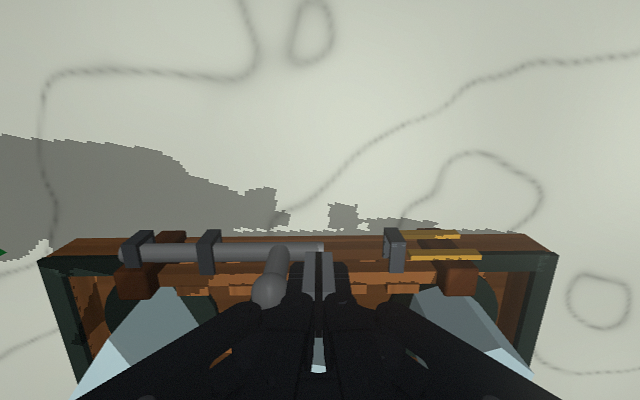

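The bolt has stopped hard at 17 N, with the ball at about (270,290) against (273,291) predicted for home. I'll back off, rise, and check.

```bash
python3 -m crank '{"translation":[[0,5,0],[0,10,0],[0,10,0],[0,5,0],[0,0,0],[0,0,-30],[0,0,-40],[0,0,-40]],"roll":[0,0,0,0,0,0,0,0],"fingers":[0,0,0,0,0,0,0,0]}'; python3 -m crank '{"translation":[[25,0,-35],[25,20,-20],[25,30,0],[0,40,0],[0,40,0],[0,0,0],[0,0,0],[0,0,0]],"roll":[0,0,0,0,0,0,0,0],"fingers":[0,0,0,0,0,0,0,0]}'
python3 - <<'E'
from h import *
t=get_image("top");s=get_image("side");w=get_image("wrist");ci=camera_info("wrist")
print(proj(ci,[[.4788,-.0475,.083],[.468,-.009,.083]]))
f=lambda a:cv2.resize(a,(400,250) if 0 else None,fx=2.66,fy=2.66,interpolation=3)
a=np.hstack([f(t[140:225,250:400]),f(s[165:250,270:420])])
b=cv2.resize(w,(a.shape[1]*3//4,a.shape[1]*3//4*400//640//1));b=b[:600-a.shape[0]-1]
c=np.zeros((b.shape[0],a.shape[1],3),np.uint8);c[:,:b.shape[1]]=b
cv2.imwrite("pics/fin.png",np.vstack([a,c]));print(a.shape,b.shape)
E
```

```text
clock: 12.6
position: [0.4655, -0.004, 0.1743]
ee_rot: [-0.001, -0.138, 0.99, -0.0]
contact_force: [1.0, 0.1, -0.3]
width: 0.0001
gripper_force: 0.0
clock: 13.4
position: [0.3586, 0.1, 0.2283]
ee_rot: [0.0, -0.138, 0.99, -0.0]
contact_force: [-0.5, 0.5, -0.4]
width: -0.0
gripper_force: 0.0
[[147.90290535 259.31085224]
 [186.87312041 259.35159428]]
(226, 798, 3) (373, 598, 3)
```

View pics/fin.png

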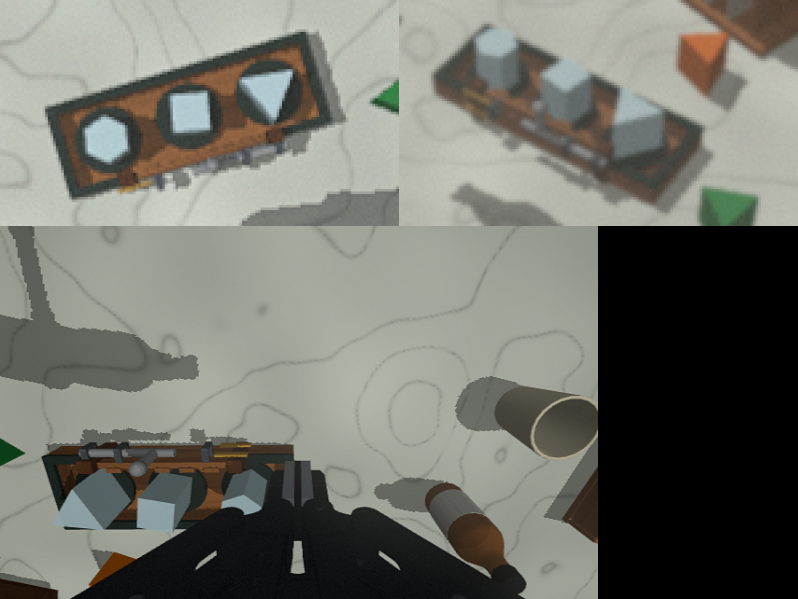

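The final view shows the ball at wrist pixel (148,259), exactly the home prediction. The bolt reaches through the far post, all three prisms stand in place, and the arm is clear.

```bash
python3 -c "
from rig import manip
print(manip.sign_off())"
```

```text
the job is handed in; nothing more can be done
None
```

The clear three-cornered prism was pressed about 5.5 mm (3.9 N) and let rise, then the bolt was pushed home against its stop, the arm withdrawn clear, and the job handed in about 13.5 s into the 35 s limit.

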